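# Take the pin pitch off a rake bar with sprung tweezers

### The job

Lift the sprung tweezers out of their moulded tray, hold them level over the rake bar in the bench hook, and squeeze them until their two points stand over the two pencilled dots, one point above each dot, a few millimetres (no more than about 7) above the wood and not touching it. Finish while still holding the tweezers there, squeezed and steady at that gap: do not put them down or let go, and leave the other things on the table where they are.

Things in the scene. Friction and masses are not known exactly. Their poses are not given: they have to be found in the camera images.
- tweezers: steel sprung tweezers, a V lying level, 66 g, balanced 9 mm behind the origin. Origin midway between the ribbed flats, at mid-height; x from head (-87 mm) to points (+82), y from right leg to left, z up. Flats (hold here): 36 mm long in x (+-18), 12 mm tall, at rest 43.5 mm over their outer faces. Leg hinges upright at x -78, y +-4 mm. The leg ends bend down to the points, 12 mm below the origin
- leg_left (a joint): angle a, rad, by which both legs alike are squeezed in: 0 at rest (gap 44 mm) to 0.125 (gap 4 mm). Gap of the points, mm = 2*(4 + 18 cos a - 160 sin a). Width over the flats at the origin, mm = 2*(4 + 17.75 cos a - 78 sin a). The legs press back on the fingers with 6 N + 70 N/rad * a each (about 11 N at a 20 mm gap) and spring open if not held
- tip_left (a point): lower end of the left point (round wire, 2.8 mm thick): x +82, y +22, z -12 mm in the tweezers' frame at rest
- tip_right (a point): lower end of the right point: x +82, y -22, z -12 mm in the tweezers' frame at rest
- tray: dark grey moulded tool tray, fixed, 201 (x) x 130 (y) x 30 mm, open cavity shaped to the tweezers. Origin on the table directly below the tweezers' origin, x towards their points. They lie on ledges, origin 21 mm above the table, with about 3 mm of play. A thumb scallop (x -34 to +34 mm) crosses the tray's full width down to a floor 4 mm above the table, so the finger flats stand free
- bench_hook: wooden bench hook, fixed, holding the blank bar of a new marbling rake: 40 mm in x, 240 mm in y, top 27 mm above the table, a pencil line along its middle. Origin on the table under the middle of the bar; +x is the rear fence's side, away from the robot (fence 20 mm high, out to x +45 mm; plywood base 9 mm high, out to x -35 mm)
- mark_a: first of two pencilled pin marks on the bar's top: a graphite dot 6 mm across on the bar's centre line with a thin cross line over the width of the bar. Origin at the dot's centre on the wood, 27 mm above the table
- mark_b: second pin mark, just like the first, 18 to 30 mm from it along the bar (to its +y). Origin at the dot's centre on the wood
- jar_low: closed amber paint jar, 64 mm across, 62 mm tall, towards the far side of the table; origin under its centre; leave alone
- jar_mid: closed green paint jar with a cream lid, 60 mm across, 72 mm tall, towards the far side; origin under its centre; leave alone
- jar_side: closed dark red paint jar with a white lid, 56 mm across, 66 mm tall, at the left side; origin under its centre; leave alone
- awl: awl lying on the table, 139 mm long, 26 mm across its dark wooden handle; x runs along it to its point; origin on the table below the rod's root, about its middle; leave alone
- pencil: flat red carpenter's pencil, about 110 x 12 x 8 mm, x along it; leave alone
- scissors: scissors with blue finger loops lying flat, about 195 mm long and 90 mm wide, at most 10 mm high, x towards the blade tips; leave alone
- old_rake: finished marbling rake lying flat: wooden bar 30 x 240 x 12 mm (long in its y) with a row of thin wire teeth 40 mm long pointing to its -x; leave alone
Mind the look-alikes: they are no part of the job. There is more than one size of the tweezers; the job needs the smaller.

How it is judged:
By the outcome, as a careful person would: the job done as asked, in the order asked, and still so for the second after the job is handed in, while the arm keeps its last pose, push and grip.
It also fails if it takes over 42 s, if anything falls off the work surface, if the arm or the gripper's body presses on something with over 40 N, if the wrist force passes 120 N, or if a joint passes its speed limit or range.

### The arm

A 6-joint arm with a two-finger parallel gripper is mounted at the origin on the work surface. World frame = base frame: x ahead of the robot, y to its left, z up, the work surface at z = 0. Lengths are in mm, angles in rad, forces in N, time in s.
With the tool pointing down it reaches from about 275 to 1000 mm from the base axis. Payload 8.4 kg.
Tool frame: the origin (TCP) lies at the centre of the arm's flange, where the gripper is bolted on; the fingertips stand r.tip_extent ahead of it and the grasp point (between the pads) lies 155 mm ahead of it (r.tip_extent is the distance from the TCP to the fingertips, in mm); z points along the fingers, y is the direction in which the jaws open and shut (so a half turn about z gives the same grasp; the last joint's range is limited). The gripper opens to 85 mm and grips with 20 to 120 N. Pads are 22 mm wide; open, the fingers measure 114 mm over their backs; the gripper's body (76 mm by 85 mm) begins 54 mm behind the grasp point. The pads swing forward as they close: fully open they stand 13 mm farther back than shut.
Start: joints at [1.343, 0.353, 1.633, -0, 1.155, -0.002], TCP at [139.927, 609.139, 404.681] pointing down, gripper open.
Joint ranges: [-2.63, 2.63], [-0.92, 2.1], [0.06, 2.66], [-1.3, 4.44], [0, 2.69], [-3.02, 3.02]. Speed limits (rad/s): [2.22, 2.22, 2.79, 3.14, 3.14, 3.14].

### API

Orientations are given as [roll, pitch, yaw] about the fixed x, y, z axes, in that order (R = Rz(yaw) Ry(pitch) Rx(roll)).
In Python, from rig import sense, grab_frame, job, r gives the robot as it stands. The module is installed in compiled form; this text tells all that it offers.
- The arm moves only by the shell command python3 -m creep 'ROWS' [FORCE]. ROWS is JSON, a list of rows, each a list of 7 numbers: the turn, a rotation vector about the tool's x, y, z in rad, then the shift along the tool's x, y, z in mm, then the closure, from 0 (fully open) to 1 (shut). In form: [[wx, wy, wz, dx, dy, dz, fingers], ...]. A call has 1 to 10 rows; each row shifts and turns the pose as measured when the row begins, along the tool's axes as they then stand; what a row does not reach is not made up. A row lasts 1/12 s, in which the tool goes at most 41.7 mm and 7.16 degrees, less where a joint would pass 70% of its speed; a pose out of reach is approached as far as the arm can. A call with a gripper value outside its range is refused whole. The fingers move at their own pace and stop on an object; FORCE is the grip in N (left out, the last holds). Time passes only in rows, so rows that do not move let the fingers close. It gives the time, the measured TCP pose, the force and the opening at its end, in the units of the state.
- sense(): the state, without advancing time (a new reading comes with each control period).
- grab_frame(name): name is "scene" or "top"; returns a dict with "color" (480x640x3 uint8, red, green, blue), "mtx" (3x3 intrinsics, pixels), "distortion" ([k1, k2, p1, p2, k3] as OpenCV has them; the pictures are not rectified), "T" (4x4, takes a point from camera to world coordinates). Camera axes: x right, y down, z forward; pixel columns grow to the right and rows downward; lengths in mm; the calibration is good to about 2 mm. A picture is of the moment at which its call begins. There is no depth.
- job.sign_off(): hands the job in, once; it reports no verdict.
The state is a dict: "clock": time; "qpos": joint angles; "qvel": joint speeds; "joint_efforts": joint torques, N m; "eef_pos": TCP position; "tcp_rot": TCP orientation; "contact_force": force on the tool from outside, world axes, zero at the start; "wrist_torque": the same for the moment, N m; "opening": opening from 0.0 (shut) to 1.0 (fully open).
Only numpy, scipy, OpenCV 4.12 (cv2) and the standard library are available. Lean on these libraries where they do the work, as an engineer would, in place of code of your own. Each camera call takes 0.05 s, during which the arm holds its last target.

## Working session

There is one attempt and no reset: what is moved stays moved. The work goes in short steps, Python scripts to look and compute and a shell command to move; the robot and the scene stay as the last step left them, time stands still between calls to the robot, and variables do not carry over. Pictures are saved under pics/ and viewed, and the job is handed in when it is done.

```bash
mkdir -p pics
python3 - <<'E'
from rig import sense, grab_frame, job, r
import cv2,numpy as np,pickle
print(sense()); print(r.tip_extent)
for n in("scene","top"):
    f=grab_frame(n); cv2.imwrite(f"pics/{n}0.png",f["color"][:,:,::-1]); pickle.dump(f,open(f"{n}0.pkl","wb"))
    print(n,f["mtx"].tolist(),f["distortion"],np.round(f["T"],3).tolist())
E
```

```text
{'clock': 0.0, 'qpos': array([ 1.34261785e+00,  3.53649978e-01,  1.63415444e+00,  5.77807807e-06,
        1.15519325e+00, -2.39849871e-03]), 'qvel': array([-0.00068091, -0.00166873, -0.00038396,  0.00024535, -0.00053784,
       -0.00191085]), 'joint_efforts': array([ 2.10513746e-03, -6.05243683e+01, -3.42061722e+01,  1.42768804e-04,
        9.42763902e-03, -1.89145629e-05]), 'eef_pos': array([139.8599978 , 608.90159579, 403.95168006]), 'tcp_rot': array([-3.14018766e+00, -8.65281994e-06,  2.91581033e+00]), 'contact_force': array([ 0.9392104 ,  0.24217547, -0.28603663]), 'wrist_torque': array([ 0.05906419,  0.00455291, -0.0008527 ]), 'opening': 1.000084450851859}
173.4
scene [[515.6355178594937, 0.0, 323.5093200232716], [0.0, 515.6355178594937, 239.7633017178164], [0.0, 0.0, 1.0]] [-0.06270986  0.          0.          0.          0.        ] [[-0.278, 0.758, -0.589, 1246.542], [0.96, 0.231, -0.157, 186.809], [0.017, -0.61, -0.793, 996.245], [0.0, 0.0, 0.0, 1.0]]
top [[461.2571940284712, 0.0, 316.21479886178906], [0.0, 461.2571940284712, 236.76278108684346], [0.0, 0.0, 1.0]] [0.00350992 0.         0.         0.         0.        ] [[-0.04, -0.979, 0.202, 281.094], [-0.999, 0.04, -0.004, 26.137], [-0.004, -0.202, -0.979, 1335.333], [0.0, 0.0, 0.0, 1.0]]
```

View pics/scene0.png

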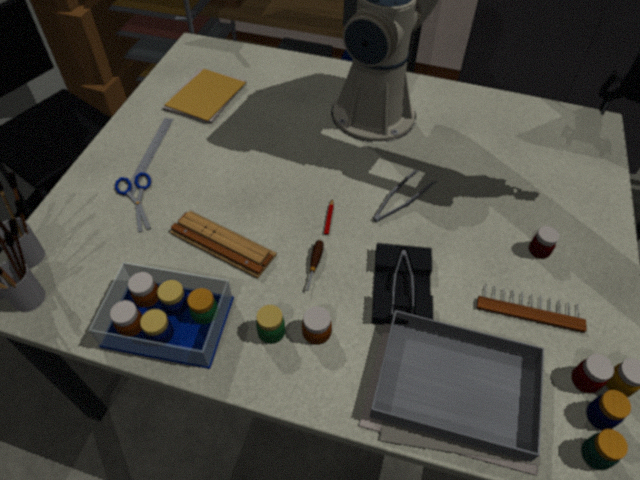

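View pics/top0.png

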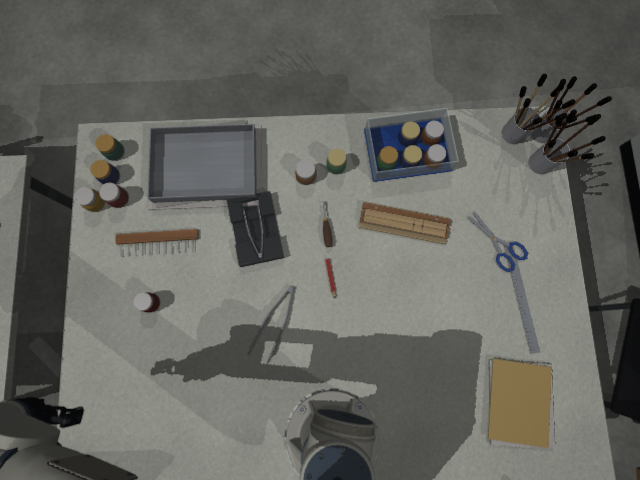

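The "top" picture shows the tweezers in the dark tray at about (255,230). Larger loose tweezers lie at (275,320). The bench hook with its bar is at (405,222), and the old rake, a look-alike for the bar, is at (158,238). By the description I choose the tray tweezers and the bench hook bar, and check both in crops.

Run:
```python
import cv2,numpy as np
t=cv2.imread("pics/top0.png"); s=cv2.imread("pics/scene0.png")
def c(im,x,y,w,h,k): return cv2.resize(im[y:y+h,x:x+w],None,fx=k,fy=k,interpolation=cv2.INTER_CUBIC)
cv2.imwrite("pics/c1.png",c(t,215,180,90,95,6))
cv2.imwrite("pics/c2.png",c(t,350,190,110,65,7))
cv2.imwrite("pics/c3.png",c(s,360,235,90,95,6))
cv2.imwrite("pics/c4.png",c(s,160,200,125,80,6))
```

```text
(no output)
```

View pics/c1.png

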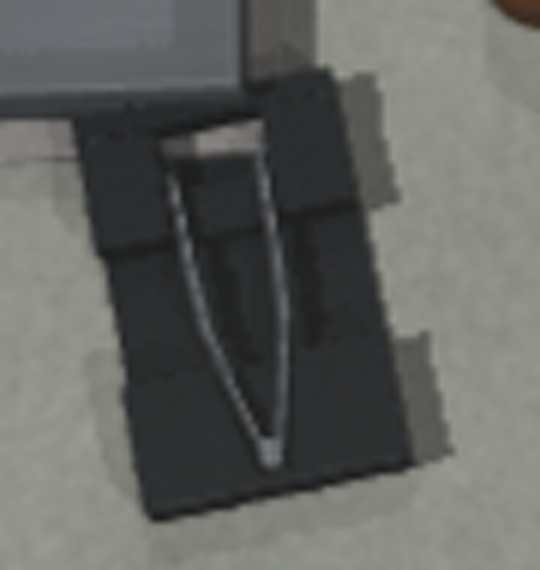

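View pics/c2.png

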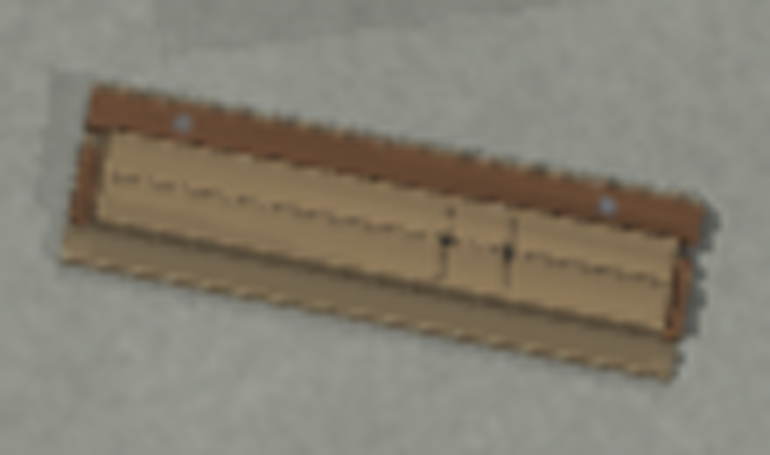

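View pics/c3.png

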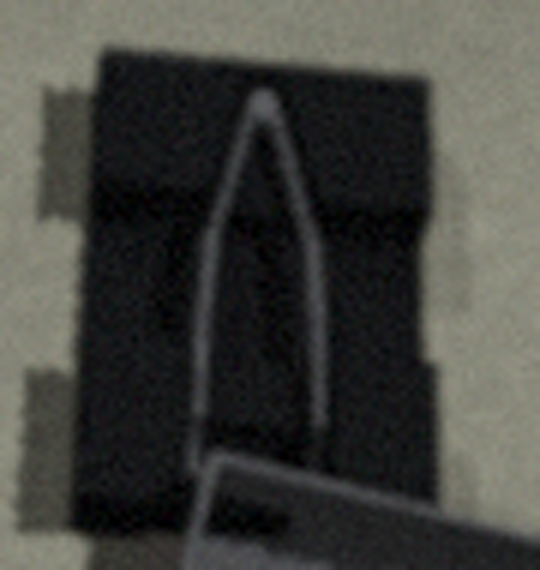

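View pics/c4.png

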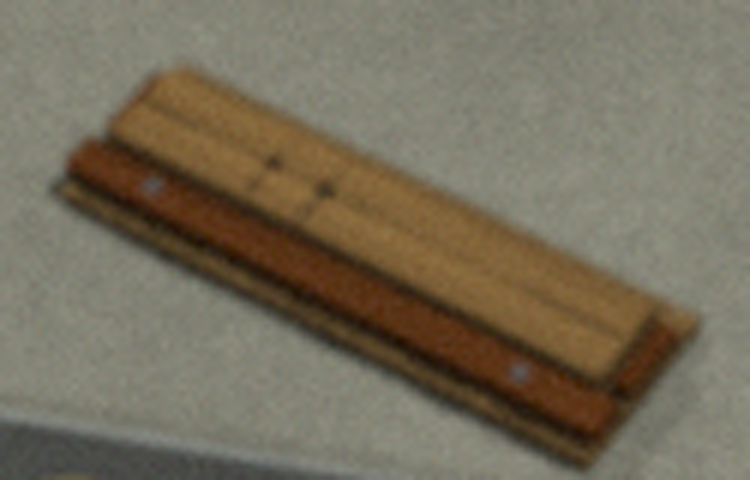

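```bash
cat > h.py <<'E'
import cv2,numpy as np,pickle
def ray(f,p):
    u=cv2.undistortPoints(np.array([[p]],float),f["mtx"],np.array(f["distortion"]))[0,0]
    T=np.array(f["T"]); return T[:3,3],T[:3,:3]@np.array([u[0],u[1],1])
def at(f,p,z):
    o,d=ray(f,p); return o+d*(z-o[2])/d[2]
def tri(f1,p1,f2,p2):
    A=np.zeros((3,3));b=np.zeros(3)
    for f,p in((f1,p1),(f2,p2)):
        o,d=ray(f,p);d=d/np.linalg.norm(d);M=np.eye(3)-np.outer(d,d);A+=M;b+=M@o
    return np.linalg.solve(A,b)
def proj(f,P):
    T=np.linalg.inv(np.array(f["T"]));rv=cv2.Rodrigues(T[:3,:3])[0]
    return cv2.projectPoints(np.array(P,float).reshape(-1,1,3),rv,T[:3,3],f["mtx"],np.array(f["distortion"]))[0][:,0]
def up(p,x0,y0,k): return ((p[0]+.5)/k-.5+x0,(p[1]+.5)/k-.5+y0)
def load(n): return pickle.load(open(n+".pkl","rb"))
E
python3 - <<'E'
from h import *
np.set_printoptions(precision=1,suppress=True)
t=load("top0");s=load("scene0")
def dark(f,p,w=3,sub=None):
    g=cv2.cvtColor(f["color"],cv2.COLOR_RGB2GRAY).astype(float)
    x,y=int(round(p[0])),int(round(p[1]))
    print(g[y-w:y+w+1,x-w:x+w+1].astype(int))
for p in((447,240),(508,252)): dark(t,up(p,350,190,7))
for a,b in(((447,240),(273,162)),((508,252),(325,190))):
    # note scene left = which? print both assignments at z=27
    print("top",at(t,up(a,350,190,7),27),"scene",at(s,up(b,160,200,6),27))
for a,b in(((447,240),(325,190)),((508,252),(273,162))):
    print("tri",tri(t,up(a,350,190,7),s,up(b,160,200,6)))
print("bar top-corner top", [at(t,up(p,350,190,7),27)[:2] for p in((110,130),(97,215),(680,240),(662,330))])
print("line ends", [at(t,up(p,350,190,7),27)[:2] for p in((112,178),(665,283))])
print("line ends scene", [at(s,up(p,160,200,6),27)[:2] for p in((148,105),(632,337))])
print("tweez c1", [at(t,up(p,215,180,6),27)[:2] for p in((270,460),(200,310),(287,310),(170,165),(262,150))])
print("tweez c3", [at(s,up(p,360,235,6),27)[:2] for p in((263,92),(209,240),(316,240),(195,465),(321,425))])
print("tray near-bottom corners z0", [at(t,up(p,215,180,6),0)[:2] for p in((150,520),(412,465))], 'z30',[at(t,up(p,215,180,6),30)[:2] for p in((75,122),(330,68),(410,463))])
print("tray scene z30",[at(s,up(p,360,235,6),30)[:2] for p in((105,50),(428,78))])
E
```

```text
[[123 122 121 119 113 118 117]
 [124 123 124 120 112 123 122]
 [101 120 103  89  96 124 124]
 [111 119 102  54  69 100 119]
 [116 116 108  87 104 111 117]
 [117 117 107  89 115 116 116]
 [120 120 112  98 118 117 116]]
[[123 124 123 115 103 119 118]
 [123 124 119 102 106 123 123]
 [113  94  95  65  95 124 123]
 [114 108 100  56  89 114  94]
 [115 115 105  79 109 113 107]
 [118 117 109  96 116 115 115]
 [121 120 113 101 118 117 117]]
top [ 577.8 -263.5   27. ] scene [ 570.5 -289.7   27. ]
top [ 571.7 -288.4   27. ] scene [ 577.7 -263.9   27. ]
tri [ 577.8 -263.6   27.2]
tri [ 571.5 -288.5   28.4]
bar top-corner top [array([ 630.8, -126.5]), array([ 594.4, -118.9]), array([ 573.8, -360.1]), array([ 536.1, -349. ])]
line ends [array([ 610.1, -126.1]), array([ 555.8, -352.2])]
line ends scene [array([ 557.8, -351.1]), array([ 610.1, -121.5])]
tweez c1 [array([500.6, 185.5]), array([575.5, 218.3]), array([573.8, 176.2]), array([648.8, 232.2]), array([654.5, 187.1])]
tweez c3 [array([500.1, 183.1]), array([574.6, 176.5]), array([562.9, 215.4]), array([671.3, 191. ]), array([642. , 231.6])]
tray near-bottom corners z0 [array([477.9, 247.6]), array([499.8, 119.5])] z30 [array([671.7, 278.1]), array([694.1, 152.7]), array([495.9, 118.3])]
tray scene z30 [array([500.2, 119.4]), array([476.7, 244.2])]
```

The crops match the description: the tray tweezers with their points toward the far side, and two dots at top pixels (414,224) and (423,226). Both views agree to about 1–2 mm. The dots measure about (577.8,-263.7) and (571,-289), z≈27–28, roughly 26 mm apart. The tweezers' origin is near (583,199) with yaw ≈0.176. Next I refine the fit and write a helper that gives offsets in tool axes.

```bash
cat >> h.py <<'E'
from scipy.spatial.transform import Rotation as Ro
def rem(x,y,z,yaw):
    from rig import sense
    s=sense();R=Ro.from_euler('xyz',s["tcp_rot"]);Rt=Ro.from_euler('xyz',[np.pi,0,yaw])
    p=np.array(s["eef_pos"])
    print("t%.2f"%s["clock"],"pos",p.round(1),"rpy",np.round(s["tcp_rot"],4),"open %.3f"%s["opening"],"F",np.round(s["contact_force"],1))
    print("turn(tool)",(R.inv()*Rt).as_rotvec().round(4),"shift now-axes",R.inv().apply(np.array([x,y,z])-p).round(1),"after-turn axes",Rt.inv().apply(np.array([x,y,z])-p).round(1))
E
python3 - <<'E'
from h import *
from scipy.optimize import least_squares, minimize
from scipy.ndimage import map_coordinates
t=load("top0");s=load("scene0")
G={k:cv2.cvtColor(f["color"],cv2.COLOR_RGB2GRAY).astype(float) for k,f in(("t",t),("s",s))}
def pts():
    P=[]
    for sg in(1,-1):
        for x in np.arange(-76,60,2.0):
            y=4+(x+78)/60*17.5 if x<-18 else 21.6
            P.append((x,sg*y,0))
    return np.array(P)
M=pts()
def cost(v):
    x,y,yaw,z=v
    c,sn=np.cos(yaw),np.sin(yaw)
    P=np.c_[x+c*M[:,0]-sn*M[:,1],y+sn*M[:,0]+c*M[:,1],M[:,2]+z]
    o=0
    for k,f in(("t",t),("s",s)):
        q=proj(f,P);o-=map_coordinates(cv2.GaussianBlur(G[k],(0,0),1.0),[q[:,1],q[:,0]],order=1).mean()
    return o
for z0 in(24,27):
  best=min((minimize(lambda v:cost([*v,z0]),[583+dx,199+dy,.176],method="Nelder-Mead",options=dict(initial_simplex=np.array([[583+dx,199+dy,.176],[586+dx,199+dy,.176],[583+dx,202+dy,.176],[583+dx,199+dy,.2]]))) for dx in(-4,0,4) for dy in(-3,0,3)),key=lambda r:r.fun)
  print(z0,best.x,best.fun)
# overlay
x,y,yaw=best.x
for k,f,(x0,y0,w,h,kk) in(("t",t,(215,180,90,95,6)),("s",s,(360,235,90,95,6))):
    im=cv2.resize(f["color"][y0:y0+h,x0:x0+w,::-1],None,fx=kk,fy=kk,interpolation=cv2.INTER_CUBIC)
    c,sn=np.cos(yaw),np.sin(yaw);A=np.vstack([M,[[-87,0,0],[82,22,-15],[82,-22,-15]]])
    P=np.c_[x+c*A[:,0]-sn*A[:,1],y+sn*A[:,0]+c*A[:,1],A[:,2]+z0]
    for q in proj(f,P): cv2.circle(im,tuple(int(v) for v in((q-[x0,y0]+.5)*kk)),2,(0,0,255),-1)
    cv2.imwrite(f"pics/ov_{k}.png",im)
# dots: darkness centroid subpixel by fitting gaussian
def fit(f,g,p):
    X,Y=np.meshgrid(range(int(p[0])-2,int(p[0])+4),range(int(p[1])-2,int(p[1])+4));I=g[Y,X]
    r_=least_squares(lambda v:(v[2]-v[3]*np.exp(-((X-v[0])**2+(Y-v[1])**2)/2/v[4]**2)-I).ravel(),[*p,115,60,1],loss="soft_l1",f_scale=6)
    return r_.x[:2]
D={}
for k,f,L in(("t",t,[up((508,252),350,190,7),up((447,240),350,190,7)]),("s",s,[up((273,162),160,200,6),up((325,190),160,200,6)])):
    for i,p in enumerate(L):
        q=fit(f,G[k],p);D[k,i]=at(f,q,27);print(k,"ab"[i],q.round(2),D[k,i].round(1))
    d=D[k,1]-D[k,0];print(np.linalg.norm(d),"hook yaw",np.arctan2(-d[0],d[1]))
E
python3 -c "
from h import *
rem(583,199,290,3.318)"
```

```text
24 [5.87672232e+02 1.99757289e+02 1.77013258e-01] -115.00894580941912
27 [5.89220571e+02 1.99785604e+02 1.77349118e-01] -114.7992444637954
t a [421.99 225.69] [ 571.3 -287.9   27. ]
t b [413.31 224.02] [ 577.3 -263.2   27. ]
25.49264258799455 hook yaw -0.2382210511395628
s a [205.21 226.63] [ 570.6 -289.4   27. ]
s b [213.73 231.17] [ 577.5 -264.    27. ]
26.28740523433142 hook yaw -0.26698788689016045
t0.10 pos [139.9 608.9 404. ] rpy [-3.1404 -0.      2.9158] open 1.003 F [ 1.1 -0.9  0.1]
turn(tool) [-1.200e-03 -3.000e-04 -4.022e-01] shift now-axes [-523.7 -300.2  114.4] after-turn axes [-364.3 -481.3  114. ]
```

```bash
python3 -c "
import cv2;import numpy as np
cv2.imwrite('pics/ov.png',cv2.resize(np.hstack([cv2.imread('pics/ov_t.png'),cv2.imread('pics/ov_s.png')]),(800,422)))"
python3 -m creep '[[0,0,-0.1,-20,-30,15,0],[0,0,-0.1,-20,-30,15,0],[0,0,-0.1,-20,-30,15,0],[0,0,-0.1,-20,-30,15,0]]' 20; python3 -c "
from h import *
rem(586,199.7,290,3.318)"
```

```text
clock: 0.43
eef_pos: [208.9, 485.9, 343.7]
tcp_rot: [3.135, 0.002, -2.949]
contact_force: [1.5, 1.3, -0.1]
opening: 1.001
t0.43 pos [208.9 485.9 343.7] rpy [ 3.1346e+00  1.7000e-03 -2.9487e+00] open 1.001 F [ 1.5  1.3 -0.1]
turn(tool) [0.007  0.0017 0.0165] shift now-axes [-315.2 -353.6   51.8] after-turn axes [-321.1 -347.9   53.7]
```

View pics/ov.png

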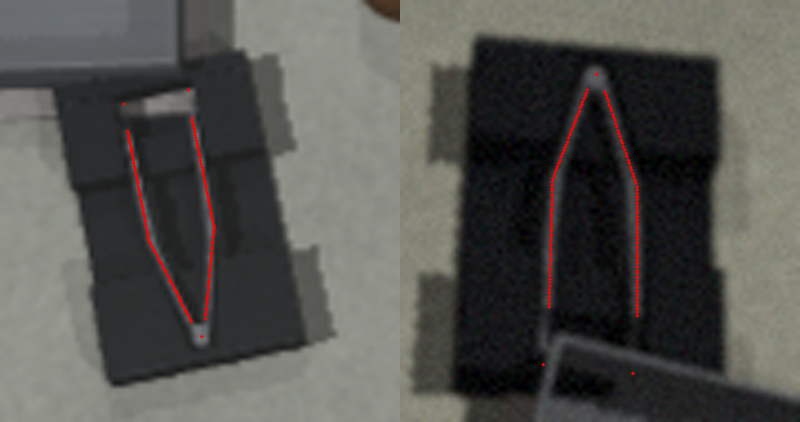

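The overlay fits both views. The head mark at -87 sits on the head's middle, so I take the origin as about (585,199.5), yaw 0.177. Moving over it.

```bash
python3 -m creep '[[0,0,0.008,-28,-30,5,0],[0,0,0.008,-28,-30,5,0],[0.003,0,0,-28,-30,5,0],[0.003,0,0,-28,-30,5,0],[0,0,0,-28,-30,5,0],[0,0,0,-28,-30,5,0],[0,0,0,-28,-30,5,0],[0,0,0,-28,-30,5,0],[0,0,0,-28,-30,5,0],[0,0,0,-28,-30,5,0]]'; python3 -c "
from h import *
rem(585,199.5,290,3.318)"
```

```text
clock: 1.27
eef_pos: [537.9, 234.5, 288.4]
tcp_rot: [-3.137, -0.005, -2.953]
contact_force: [0.1, 0.9, -0.6]
opening: 1.0
t1.27 pos [537.9 234.5 288.4] rpy [-3.137  -0.0053 -2.953 ] open 1.000 F [ 0.1  0.9 -0.6]
turn(tool) [-0.0046 -0.0053  0.0122] shift now-axes [-39.7 -43.2  -1.6] after-turn axes [-40.2 -42.7  -1.6]
```

```bash
python3 -m creep '[[-0.004,-0.005,0.012,-20,-21,0,0],[0,0,0,-20,-21,0,0],[0,0,0,0,0,0,0],[0,0,0,0,0,0,0]]'; python3 -c "
from h import *
rem(585,199.5,290,3.318)"
```

```text
clock: 1.6
eef_pos: [592.2, 192.1, 285.6]
tcp_rot: [-3.14, -0.001, -2.973]
contact_force: [-0.5, -0.1, -0.2]
opening: 0.999
t1.60 pos [592.2 192.1 285.6] rpy [-3.1396e+00 -8.0000e-04 -2.9726e+00] open 0.999 F [-0.5 -0.1 -0.2]
turn(tool) [-0.002  -0.0008 -0.0074] shift now-axes [ 5.9  8.5 -4.5] after-turn axes [ 5.8  8.5 -4.4]
```

```bash
python3 -m creep '[[-0.002,-0.001,-0.007,5.8,8.5,20,0],[0,0,0,0,0,20,0],[0,0,0,0,0,0,0],[0,0,0,0,0,0,0],[0,0,0,0,0,0,0]]'
python3 - <<'E'
from h import *
from rig import grab_frame
rem(585,199.5,181,3.318)
t=grab_frame("top");s=grab_frame("scene")
a=cv2.resize(t["color"][150:280,190:320,::-1],(400,400));b=cv2.resize(s["color"][200:330,340:470,::-1],(400,400))
cv2.imwrite("pics/a1.png",np.hstack([a,b]))
E
```

```text
clock: 2.02
eef_pos: [582.6, 201.3, 244.9]
tcp_rot: [3.141, -0.001, -2.965]
contact_force: [0.7, 0.3, 1.0]
opening: 0.997
t2.02 pos [582.6 201.3 244.9] rpy [ 3.1414e+00 -1.5000e-03 -2.9647e+00] open 0.997 F [0.7 0.3 1. ]
turn(tool) [ 0.0002 -0.0015  0.0004] shift now-axes [-2.1 -2.2 63.9] after-turn axes [-2.  -2.1 63.9]
```

View pics/a1.png

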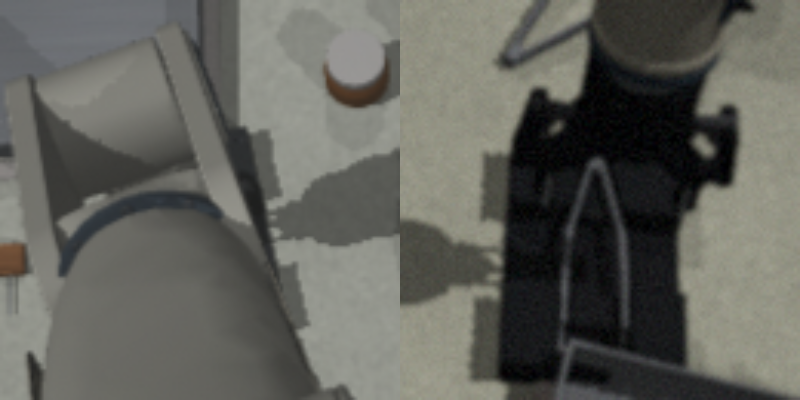

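The scene view shows the open fingers straddling the tweezers, with the legs between them. The arm hides the top view. Descending.

```bash
python3 -m creep '[[0,-0.0015,0,-2,-2,20,0],[0,0,0,0,0,20,0],[0,0,0,0,0,12,0],[0,0,0,0,0,0,0],[0,0,0,0,0,0,0]]'; python3 -c "
from h import *
rem(585,199.5,180,3.318)"
```

```text
clock: 2.53
eef_pos: [587.7, 201.3, 197.7]
tcp_rot: [3.14, 0.011, -2.964]
contact_force: [0.7, 1.2, 0.5]
opening: 0.998
t2.53 pos [587.7 201.3 197.7] rpy [ 3.1398  0.0106 -2.9637] open 0.998 F [0.7 1.2 0.5]
turn(tool) [0.0018 0.0106 0.0015] shift now-axes [ 3.2 -1.3 17.6] after-turn axes [ 3.  -1.3 17.7]
```

```bash
python3 -m creep '[[0.002,0.01,0.0015,3,-1,8,0],[0,0,0,0,0,0,0],[0,0,0,0,0,0,0]]'; python3 -c "
from h import *
rem(585,199.5,180,3.318)"; python3 -c "
from h import *
from rig import grab_frame
s=grab_frame('scene')
cv2.imwrite('pics/a2.png',cv2.resize(s['color'][210:320,350:460,::-1],(600,600),interpolation=cv2.INTER_CUBIC))
rem(585,199.5,180,3.318)"
```

```text
clock: 2.78
eef_pos: [585.5, 200.0, 191.3]
tcp_rot: [-3.142, 0.002, -2.965]
contact_force: [0.2, 0.3, -0.3]
opening: 1.0
t2.78 pos [585.5 200.  191.3] rpy [-3.1416e+00  2.1000e-03 -2.9653e+00] open 1.000 F [ 0.2  0.3 -0.3]
turn(tool) [-0.      0.0021 -0.0001] shift now-axes [ 0.6 -0.4 11.3] after-turn axes [ 0.6 -0.4 11.3]
t2.83 pos [585.3 200.  191.2] rpy [-3.1415e+00  1.7000e-03 -2.9653e+00] open 0.998 F [-0.2 -0.1 -0.2]
turn(tool) [-0.0001  0.0017 -0.0001] shift now-axes [ 0.4 -0.4 11.2] after-turn axes [ 0.4 -0.4 11.2]
```

View pics/a2.png

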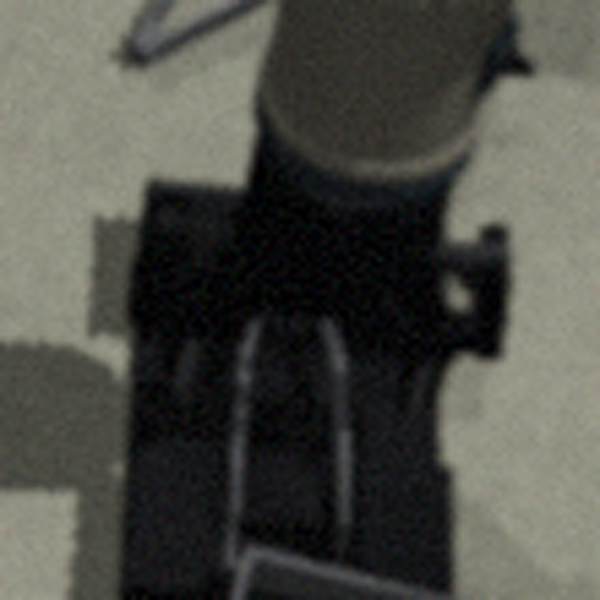

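```bash
python3 -m creep '[[0,0.001,0,0.4,-0.4,11,0],[0,0,0,0,0,1,0.2],[0,0,0,0,0,0,0.35],[0,0,0,0,0,0,0.4],[0,0,0,0,0,0,0.4]]' 20; python3 -c "
from h import *
rem(585,199.5,178.5,3.318)"
```

```text
clock: 3.25
eef_pos: [585.3, 199.5, 178.8]
tcp_rot: [3.142, 0.002, -2.965]
contact_force: [-0.5, -0.3, -0.6]
opening: 0.597
t3.25 pos [585.3 199.5 178.8] rpy [ 3.1415e+00  1.9000e-03 -2.9654e+00] open 0.597 F [-0.5 -0.3 -0.6]
turn(tool) [ 0.0001  0.0019 -0.0002] shift now-axes [0.3 0.1 0.3] after-turn axes [0.3 0.1 0.3]
```

```bash
python3 -m creep '[[0,0.001,0,0,0,0,0.46],[0,0,0,0,0,0,0.5],[0,0,0,0,0,0,0.52],[0,0,0,0,0,0,0.53],[0,0,0,0,0,0,0.53],[0,0,0,0,0,0,0.53]]' 30
python3 - <<'E'
from h import *
from rig import grab_frame
s=grab_frame('scene')
cv2.imwrite('pics/a3.png',cv2.resize(s['color'][210:320,350:460,::-1],(600,600),interpolation=cv2.INTER_CUBIC))
rem(585,199.5,178.5,3.318)
E
```

```text
clock: 3.75
eef_pos: [585.7, 199.5, 179.5]
tcp_rot: [3.141, 0.002, -2.965]
contact_force: [0.7, 0.6, -0.4]
opening: 0.475
t3.80 pos [585.7 199.5 179.5] rpy [ 3.1414e+00  1.8000e-03 -2.9654e+00] open 0.471 F [ 0.2 -0.2 -0.9]
turn(tool) [ 0.0001  0.0018 -0.0002] shift now-axes [0.7 0.1 1. ] after-turn axes [0.7 0.1 1. ]
```

View pics/a3.png

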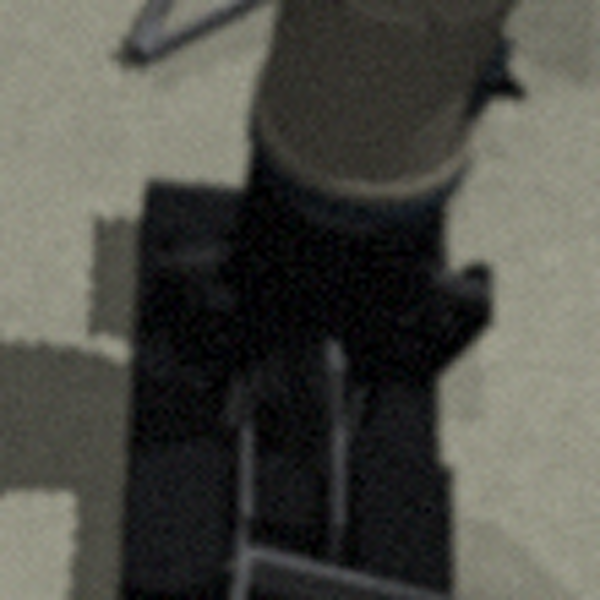

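The legs have drawn in and the fingers hold at opening 0.47. Lifting gently.

```bash
python3 -m creep '[[0,0,0,0,0,-5,0.53],[0,0,0,0,0,-10,0.53],[0,0,0,0,0,-15,0.53],[0,0,0,0,0,-20,0.53],[0,0,0,0,0,-20,0.53],[0,0,0,0,0,0,0.53],[0,0,0,0,0,0,0.53]]'
python3 - <<'E'
from h import *
from rig import grab_frame
s=grab_frame('scene')
cv2.imwrite('pics/a4.png',cv2.resize(s['color'][190:320,350:480,::-1],(600,600),interpolation=cv2.INTER_CUBIC))
rem(585,199.5,178.5,3.318)
E
```

```text
clock: 4.38
eef_pos: [584.9, 199.4, 254.8]
tcp_rot: [-3.142, -0.0, -2.965]
contact_force: [0.1, -0.3, -0.0]
opening: 0.47
t4.43 pos [585.3 199.5 255. ] rpy [ 3.1415e+00  7.0000e-04 -2.9654e+00] open 0.469 F [1.  0.2 0.1]
turn(tool) [ 0.0001  0.0007 -0.0002] shift now-axes [ 0.3  0.  76.5] after-turn axes [ 0.3  0.  76.5]
```

View pics/a4.png

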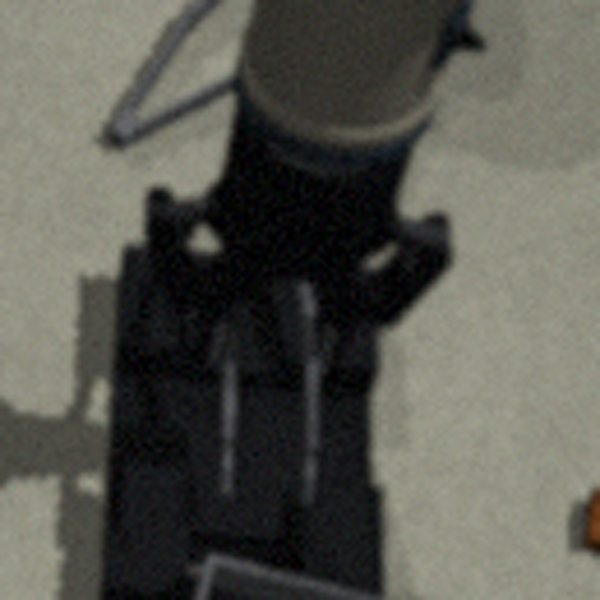

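Held and lifted clear of the tray. Moving to hover over the bar, with a yaw target of 2.903.

```bash
python3 -m creep '[[0,0,0,0,0,-20,0.53],[0,0,0,0,0,-20,0.53],[0,0,0.05,0,0,0,0.53],[0,0,0.1,0,0,0,0.53],[0,0,0.1,0,0,0,0.53],[0,0,0.1,0,0,0,0.53],[0,0,0.04,0,0,0,0.53],[0,0,0,0,0,0,0.53]]'; python3 -c "
from h import *
rem(494.5,-256.8,290,2.903)"
```

```text
clock: 5.1
eef_pos: [583.0, 198.8, 290.6]
tcp_rot: [-3.137, -0.007, 2.909]
contact_force: [-0.2, -0.3, -1.1]
opening: 0.47
t5.10 pos [583.  198.8 290.6] rpy [-3.1371 -0.0072  2.9095] open 0.470 F [-0.2 -0.3 -1.1]
turn(tool) [-0.0045 -0.0072  0.0065] shift now-axes [ -18.7 -463.7    2.6] after-turn axes [ -21.7 -463.6    0.6]
```

```bash
python3 -m creep '[[-0.004,-0.007,0.006,-1,-10,0,0.53],[0,0,0,-1,-20,0,0.53],[0,0,0,-1,-28,0,0.53],[0,0,0,-1,-28,0,0.53],[0,0,0,-1,-28,0,0.53],[0,0,0,-1,-28,0,0.53],[0,0,0,-1,-28,0,0.53],[0,0,0,-1,-28,0,0.53],[0,0,0,-1,-28,0,0.53],[0,0,0,-1,-28,0,0.53]]'; python3 -c "
from h import *
rem(494.5,-256.8,250,2.903)"
```

```text
clock: 5.93
eef_pos: [529.6, -61.0, 285.5]
tcp_rot: [-3.14, -0.002, 2.928]
contact_force: [0.3, 0.6, -1.8]
opening: 0.473
t5.93 pos [529.6 -61.  285.5] rpy [-3.1403e+00 -2.2000e-03  2.9276e+00] open 0.473 F [ 0.3  0.6 -1.8]
turn(tool) [-0.0013 -0.0021  0.0246] shift now-axes [  -7.3 -198.8   35.8] after-turn axes [ -12.1 -198.6   35.5]
```

```bash
python3 -m creep '[[0,-0.002,0.02,-1,-27,0,0.53],[0,0,0,-1,-27,0,0.53],[0,0,0,-1,-27,0,0.53],[0,0,0,-1,-25,0,0.53],[0,0,0,-1,-22,0,0.53],[0,0,0,-1,-18,0,0.53],[0,0,0,0,-12,0,0.53],[0,0,0,0,-6,0,0.53],[0,0,0,0,0,0,0.53],[0,0,0,0,0,0,0.53]]'; python3 -c "
from h import *
rem(494.5,-256.8,230,2.903)"
```

```text
clock: 6.77
eef_pos: [488.1, -238.7, 282.3]
tcp_rot: [-3.138, -0.003, 2.915]
contact_force: [-1.0, 0.3, 0.1]
opening: 0.476
t6.77 pos [ 488.1 -238.7  282.3] rpy [-3.1382e+00 -2.9000e-03  2.9147e+00] open 0.476 F [-1.   0.3  0.1]
turn(tool) [-0.0034 -0.0028  0.0118] shift now-axes [-10.5 -16.   52.4] after-turn axes [-10.5 -16.   52.3]
```

```bash
python3 -m creep '[[-0.003,-0.003,0.011,-5,-8,15,0.53],[0,0,0,-5,-8,15,0.55],[0,0,0,0,0,15,0.57],[0,0,0,0,0,5,0.58],[0,0,0,0,0,0,0.59],[0,0,0,0,0,0,0.59],[0,0,0,0,0,0,0.59],[0,0,0,0,0,0,0.59]]'
python3 - <<'E'
from h import *
from rig import grab_frame
rem(494.5,-256.8,225,2.903)
s=grab_frame('scene');t=grab_frame('top')
pickle.dump(s,open("s1.pkl","wb"));pickle.dump(t,open("t1.pkl","wb"))
cv2.imwrite('pics/b1.png',cv2.resize(s['color'][180:280,150:280,::-1],(780,600),interpolation=cv2.INTER_CUBIC))
cv2.imwrite('pics/b2.png',cv2.resize(t['color'][180:280,350:480,::-1],(780,600),interpolation=cv2.INTER_CUBIC))
E
```

```text
clock: 7.43
eef_pos: [495.4, -252.3, 232.0]
tcp_rot: [3.141, 0.001, 2.911]
contact_force: [0.6, 0.3, -0.4]
opening: 0.414
t7.43 pos [ 495.4 -252.3  232. ] rpy [3.1412e+00 1.4000e-03 2.9110e+00] open 0.414 F [ 0.6  0.3 -0.4]
turn(tool) [0.0004 0.0014 0.008 ] shift now-axes [-0.2 -4.5  7. ] after-turn axes [-0.2 -4.5  7. ]
```

View pics/b1.png

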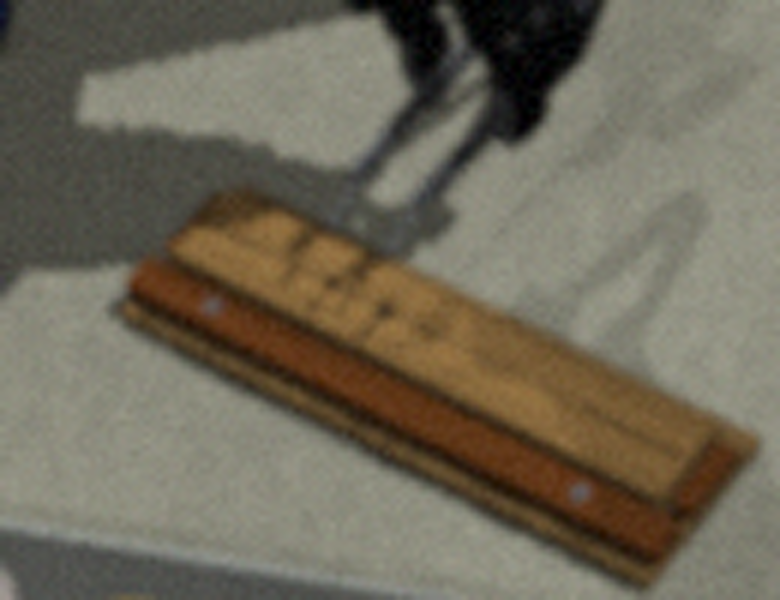

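View pics/b2.png

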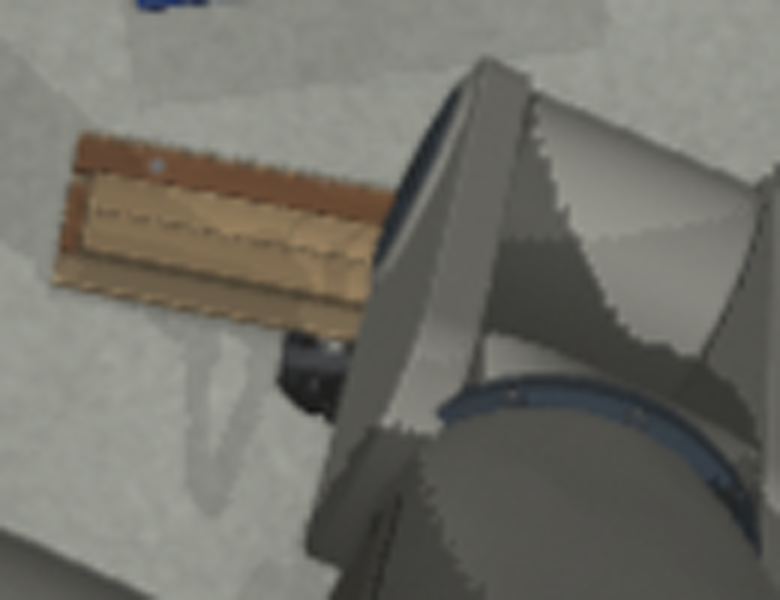

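```bash
cat >> h.py <<'E'
def tips(pos,tyaw,dx,dz,gap):
    # model tips: tweezers origin at TCP + dx along its x, z = TCPz+dz
    c,sn=np.cos(tyaw),np.sin(tyaw);o=np.array([pos[0],pos[1],pos[2]+dz])+dx*np.array([c,sn,0])
    Rz=np.array([[c,-sn,0],[sn,c,0],[0,0,1]])
    return np.array([o+Rz@np.array([82,s*gap/2,-12]) for s in(1,-1)]), o,Rz
E
cat > ov.py <<'E'
import sys
from h import *
from rig import sense
def run(name,out,pos,yaw,opening,dx,dz,x0,y0,w,h,k):
    f=load(name)
    W=opening*85
    from scipy.optimize import brentq
    a=brentq(lambda a:2*(4+17.75*np.cos(a)-78*np.sin(a))-W,0,.13);gap=2*(4+18*np.cos(a)-160*np.sin(a))
    P,o,Rz=tips(pos,yaw-np.pi,dx,dz,gap)
    print("a %.4f gap %.1f"%(a,gap),"tips L,R",P.round(1).tolist(),"px",proj(f,P).round(1).tolist())
    im=cv2.resize(f["color"][y0:y0+h,x0:x0+w,::-1],None,fx=k,fy=k,interpolation=cv2.INTER_CUBIC)
    ln=[]
    for s in(1,-1):
        ln.append([o+Rz@np.array([u,s*v,z]) for u,v,z in((-78,4,0),(0,W/2,0),(75,gap/2,0),(82,gap/2,-12))])
    for L in ln:
        q=((proj(f,L)-[x0,y0]+.5)*k).astype(int)
        cv2.polylines(im,[q.reshape(-1,1,2)],False,(0,0,255),1)
    M=[[571,-288.6,27],[577.4,-263.6,27]]
    for q in proj(f,M): cv2.circle(im,tuple(int(v) for v in((q-[x0,y0]+.5)*k)),4,(255,0,0),1)
    cv2.imwrite(out,im)
E
python3 - <<'E'
from ov import *
run("s1","pics/ov1.png",[495.4,-252.3,232],2.911,.414,0,-158,175,170,80,75,8)
f=load("s1");cv2.imwrite("pics/ov1r.png",cv2.resize(f["color"][170:245,175:255,::-1],None,fx=8,fy=8,interpolation=cv2.INTER_CUBIC))
E
```

```text
a 0.0530 gap 27.0 tips L,R [[578.3, -257.9, 62.0], [572.1, -284.2, 62.0]] px [[213.7, 222.7], [204.5, 218.3]]
```

View pics/ov1.png

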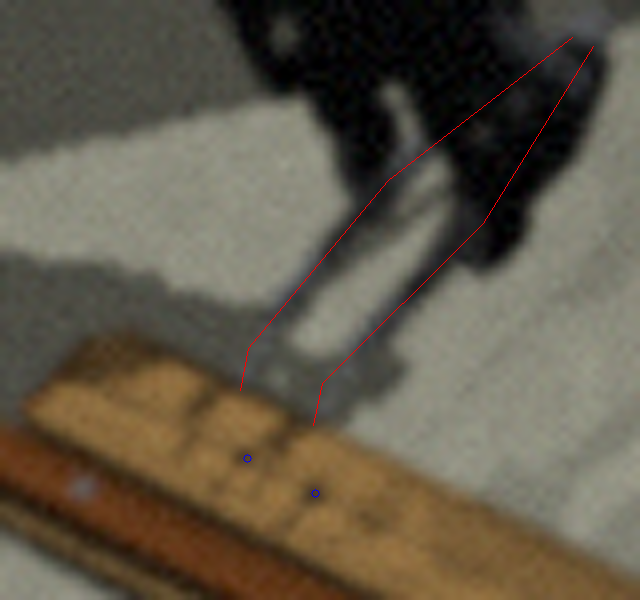

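View pics/ov1r.png

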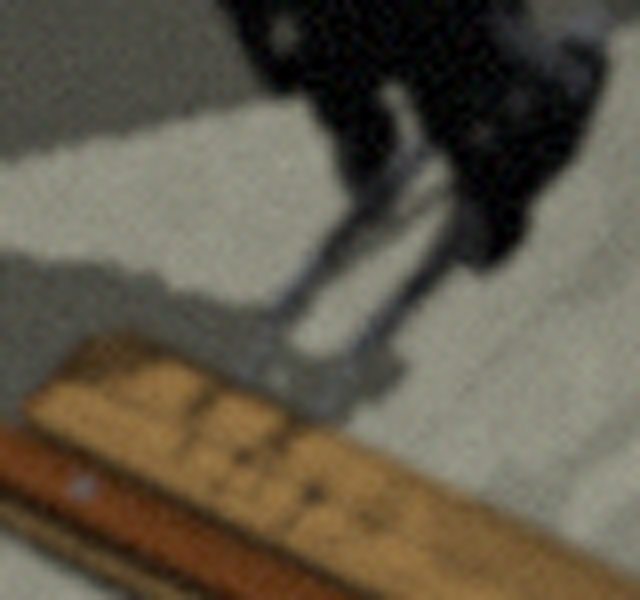

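```bash
python3 -m creep '[[0,0.001,0.008,0,-4.5,10,0.59],[0,0,0,0,0,8,0.59],[0,0,0,0,0,0,0.59],[0,0,0,0,0,0,0.59],[0,0,0,0,0,0,0.59]]'
python3 - <<'E'
from ov import *
from rig import grab_frame
s=grab_frame('scene');pickle.dump(s,open("s2.pkl","wb"))
rem(494.5,-256.8,200,2.903)
st=sense()
run("s2","pics/ov2.png",st["eef_pos"],st["tcp_rot"][2],st["opening"],0,-158,175,170,80,75,8)
cv2.imwrite("pics/ov2r.png",cv2.resize(s["color"][205:250,185:245,::-1],None,fx=13,fy=13,interpolation=cv2.INTER_CUBIC))
E
```

```text
clock: 7.95
eef_pos: [494.5, -257.6, 213.1]
tcp_rot: [-3.141, 0.002, 2.902]
contact_force: [0.1, 0.3, 0.3]
opening: 0.412
t8.00 pos [ 494.5 -257.6  213.2] rpy [-3.1414e+00  2.5000e-03  2.9018e+00] open 0.414 F [-0.7 -0.3 -0.2]
turn(tool) [-0.0002  0.0025 -0.0012] shift now-axes [ 0.2  0.8 13.2] after-turn axes [ 0.2  0.8 13.2]
a 0.0532 gap 26.9 tips L,R [[577.4, -264.0, 43.2], [571.0, -290.2, 43.2]] px [[212.7, 226.9], [203.7, 222.4]]
```

View pics/ov2.png

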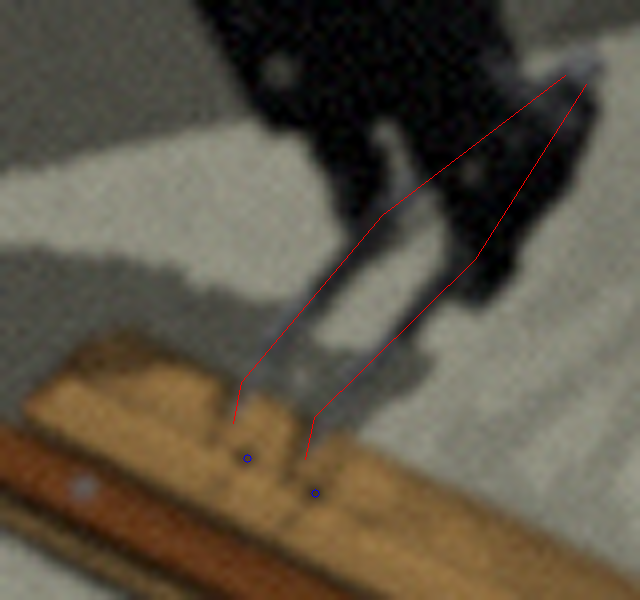

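View pics/ov2r.png

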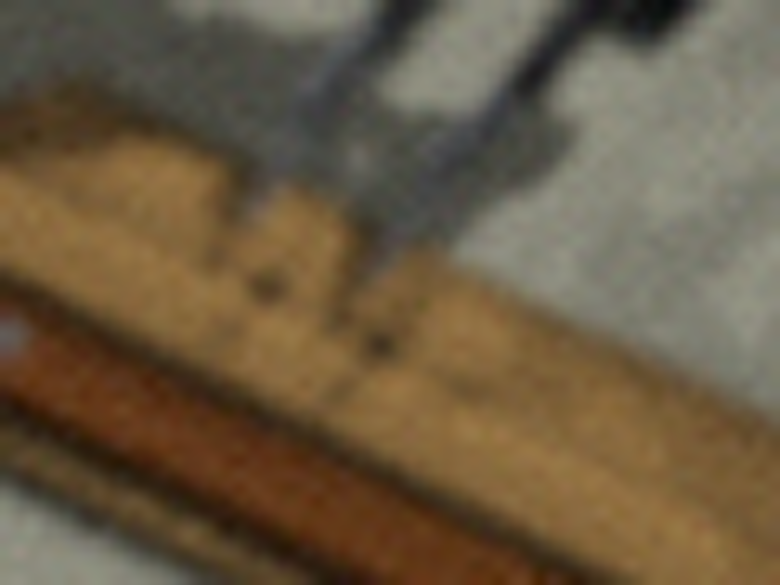

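```bash
cat > br.py <<'E'
from h import *
def br(name,out,x0=185,y0=205,w=60,h=45,k=13):
    f=load(name);f0=load("scene0")
    c=f["color"].astype(float)[y0:y0+h,x0:x0+w];c0=f0["color"].astype(float)[y0:y0+h,x0:x0+w]
    r=c[...,2]/(c[...,0]+1);r0=c0[...,2]/(c0[...,0]+1)
    d=np.clip((r-r0)*400,0,255).astype(np.uint8)
    cv2.imwrite(out,cv2.resize(d,None,fx=k,fy=k,interpolation=cv2.INTER_NEAREST))
    return d
E
python3 - <<'E'
from br import *
d=br("s2","pics/br2.png")
print("cols",list(range(200,217)))
for y in range(216,234): print(y,d[y-205,15:32])
E
```

```text
cols [200, 201, 202, 203, 204, 205, 206, 207, 208, 209, 210, 211, 212, 213, 214, 215, 216]
216 [ 8  0  0  0  3  0 23  5 31 17  5  0 12  0  0  0  0]
217 [ 0  0  3  0 10 24 49 44 16 16  0 20 16  0 14  7  1]
218 [10  0  0 12 67 81 62  0  0  0  0  0  5  2 12  0 10]
219 [ 0  0 13 29 76 83 62  0  0  0  0  0 12  0  5  3  0]
220 [  0   0   0  57 104  74  37   5   0   0   0   0   0  10   0   1  19]
221 [ 0  4  0 64 78 74 21  1  0  0  0  0  0  2  0 26 22]
222 [ 0 12  0 33 37 32 17 13  0  8  4  0  0 10 48 61 43]
223 [19  2  0 21  8  0  6  0  0  4  9  0  0 42 96 84 34]
224 [  0  11   5   0   0   7  15   0   0  16  10   0   1  45 119  97   0]
225 [  0   0  14   0   0   0  10   7   0  13   0   0  31  71 125  70  13]
226 [ 4  0  2  9  0  1 10  0  7  6 14  0 25 58 52  0  7]
227 [23  0  4  9  0  0  8  6  0  0  0  0 12 26 17  8  6]
228 [ 0  0  0  0  0  5 30  6 10  0  4  0  2 22  0  0  0]
229 [ 8  7  6  4  0  0 10  0  4 11  6  0 15  0 17  0  5]
230 [ 0  0 20  2  0  9  0 16  0  0 13 15  0  3 19 12  0]
231 [ 1 18 18  0 16 19  0  0  0  3  0  0  0  0  0  0  6]
232 [ 0  0  0  0 28  0  0  4  0  3  9  3  0  0  0 41  0]
233 [ 0 41  0  0  7  2 10  9  5  0  9  0  0  0  0  7  0]
```

View pics/br2.png

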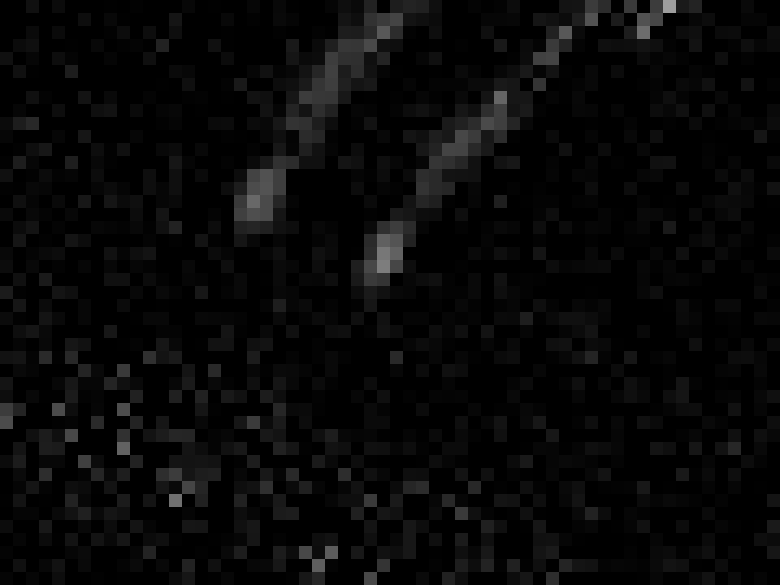

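The blue/red ratio against the first frame shows the points clearly, ending at about (204,222) and (213.5,226.4). That is within about 0.5 px of the model. I'll descend a bit more and measure again with averaged frames.

```bash
python3 -m creep '[[0,0.002,-0.001,0,0.8,7,0.59],[0,0,0,0,0,0,0.6],[0,0,0,0,0,0,0.6],[0,0,0,0,0,0,0.6]]'
cat > look.py <<'E'
import sys
from ov import *
from rig import grab_frame
def look(n,N=8):
    fs=[];st=[]
    for i in range(N):
        fs.append(grab_frame('scene'));st.append(sense())
    f=dict(fs[0]);f["color"]=np.mean([x["color"].astype(float) for x in fs],0).round().astype(np.uint8)
    f["avg"]=np.mean([x["color"].astype(float) for x in fs],0)
    f["pos"]=np.mean([s["eef_pos"] for s in st],0);f["rot"]=np.array(st[-1]["tcp_rot"]);f["op"]=np.mean([s["opening"] for s in st])
    pickle.dump(f,open(n+".pkl","wb"));print("mean pos",f["pos"].round(2),"std",np.std([s["eef_pos"] for s in st],0).round(2),"op",f["op"].round(4))
    run(n,f"pics/ov_{n}.png",f["pos"],f["rot"][2],f["op"],0,-158,185,205,60,45,13)
    cv2.imwrite(f"pics/raw_{n}.png",cv2.resize(f["color"][205:250,185:245,::-1],None,fx=13,fy=13,interpolation=cv2.INTER_CUBIC))
    c=f["avg"];c0=load("scene0")["color"].astype(float)
    c0=cv2.GaussianBlur(c0,(0,0),1)
    d=np.clip((c[...,2]/(c[...,0]+1)-c0[...,2]/(c0[...,0]+1))*400,0,255).astype(int)
    print("cols",list(range(199,218)))
    for y in range(217,237): print(y,d[y,199:218])
E
python3 - <<'E'
from look import *
look("s3")
rem(494.5,-256.8,200,2.903)
E
```

```text
clock: 8.33
eef_pos: [494.8, -256.8, 205.5]
tcp_rot: [-3.141, 0.0, 2.903]
contact_force: [0.4, -0.0, -0.6]
opening: 0.403
mean pos [ 494.93 -256.85  205.8 ] std [0.02 0.03 0.07] op 0.4045
a 0.0581 gap 25.4 tips L,R [[577.6, -263.9, 35.8], [571.6, -288.6, 35.8]] px [[213.2, 228.9], [204.7, 224.7]]
cols [199, 200, 201, 202, 203, 204, 205, 206, 207, 208, 209, 210, 211, 212, 213, 214, 215, 216, 217]
217 [ 0  0  0  0  0  0  4  7 22 48 36 21  0  4  0  0  0  0  5]
218 [ 2  0  0  0  0  0  0 27 61 57 27 11  4  0  0  0  0  0 11]
219 [ 0  0  0  0  0  0  0 48 82 43  0  0  0  1  5  3  0  1 23]
220 [ 1  3  0  2  0  0 22 82 88 32  0  0  0  0  2 10  1  0 19]
221 [  3   0   4   4   0   7  53 101  72  10   0   0   0   0   0   5   9  16
  35]
222 [ 5  0  2  0  5 18 78 99 54 12  0  0  0  0  0  0 18 36 49]
223 [ 5  3  4  4  2 30 90 82 30  4  0  0  0  0  0  0 39 67 44]
224 [ 0  0  4  0  1 23 63 49 12  0  3  2  3  0  0 10 89 74 28]
225 [  2   1   6   1   0   6  17  10   1   0   1   3   0   0   0  68 126  76
  12]
226 [  0   1   2   0   3   0   9   7   4   1   1   3   0   0  28 106 117  58
  10]
227 [  0   2   1   1   1   0   7   2   0   1   4   0   1   3  41 108  82  28
   0]
228 [ 0  0  4  3  0  0  0  0  0  0  0  0  0  0 31 71 44 10  0]
229 [ 0  0  0  6  0  2  2  0  0  0  0  1  3  1 25 24 13  1  0]
230 [0 0 2 3 4 4 0 2 0 0 0 5 0 9 8 5 2 5 5]
231 [ 3  5  0  4  6  7  9  0  1  4  1  0  1  2 12 10  7  0  0]
232 [4 4 6 1 0 2 0 0 0 5 3 0 0 5 0 8 0 1 1]
233 [11  0  2  1  3  4  5  0  2  0  2  0  6  0  0  0  3  3  1]
234 [ 0  0 18  3  7  3  4  3  2  0  1  0  5  3  0  1  0  0  1]
235 [5 0 0 4 9 3 2 6 6 0 0 0 0 0 0 6 1 0 1]
236 [ 0  0  0  0  0 18  8  5  1  5  1  0  0  0  4  4  0  0  0]
t8.73 pos [ 494.9 -256.9  205.8] rpy [-3.1413e+00  1.0000e-03  2.9029e+00] open 0.400 F [ 0.4  0.1 -1.1]
turn(tool) [-0.0003  0.001  -0.0001] shift now-axes [ 0.4 -0.   5.8] after-turn axes [ 0.4 -0.   5.8]
```

```bash
ls pics
```

```text
a1.png
a2.png
a3.png
a4.png
b1.png
b2.png
br2.png
c1.png
c2.png
c3.png
c4.png
ov.png
ov1.png
ov1r.png
ov2.png
ov2r.png
ov_s.png
ov_s3.png
ov_t.png
raw_s3.png
scene0.png
top0.png
```

View pics/raw_s3.png

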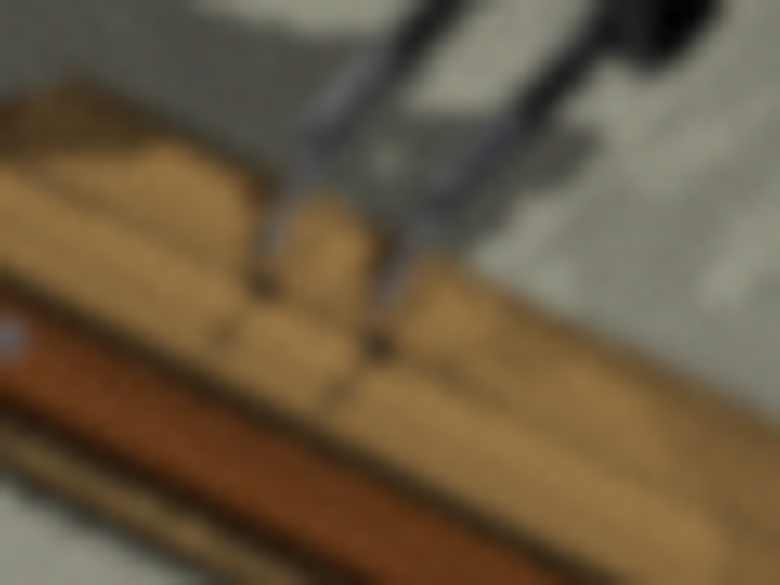

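Run:
```python
from h import *
np.set_printoptions(linewidth=200,suppress=True,precision=1)
f0=load("scene0");f=load("s3");f2=load("s2")
for n,c in(("s3",f["avg"]),("s2",f2["color"].astype(float))):
    d=c[...,0]/(f0["color"][...,0].astype(float)+1)*100
    print(n,"cols",list(range(196,218)))
    for y in range(216,236): print(y,d[y,196:218].astype(int))
for z in(31,33,35,37):
    R=at(f,(205.2,224.4),z);L=at(f,(214.0,228.4),z);print(z,"R",R[:2],"L",L[:2],"gap",np.linalg.norm(L-R))
print([at(f,p,27)[:2] for p in((205.21,226.63),(213.73,231.17))])
for z in(27,32,35): print(z,proj(f,[[570.6,-289.4,z],[577.5,-264.0,z]]))
```

```text
s3 cols [196, 197, 198, 199, 200, 201, 202, 203, 204, 205, 206, 207, 208, 209, 210, 211, 212, 213, 214, 215, 216, 217]
216 [79 94 89 79 74 60 56 55 53 54 54 56 54 47 45 53 53 61 64 67 60 56]
217 [100 102 103 104  88  80  71  58  58  55  56  58  57  53  51  55  58  60  74  71  62  60]
218 [106 107 109 105 106  99  90  78  64  55  55  63  61  60  54  53  58  61  69  65  59  57]
219 [109 106 107 105 106 103 101  84  65  54  60  67  70  70  66  62  54  57  59  55  54  54]
220 [103 111 106 105 106 104 103  88  68  60  64  78  87  93  85  73  61  57  54  56  52  46]
221 [108 107 106 103 109 104 103  99  78  69  73  80  93  99  99  88  76  62  54  54  53  50]
222 [106 104 114 107 107 110 104 101  80  70  75  93 100 102 105 101  94  71  60  53  57  61]
223 [108 107 110 103 108 104 104  97  80  69  84  92  97 105 110 107 101  81  60  55  65  65]
224 [109 105 108 104 105 106 104  93  79  77  91  98 101 109 108 105  99  75  56  58  70  82]
225 [107 104 102 108 103 107 109  91  81  85 101 102 101 108 105 105  94  63  54  59  78  85]
226 [108 106 105 109 104 105 105  97  83 101 104 109 107 110 11
[... 2552 characters left out ...]
17 113 114 103 110]
233 [114  89 110 104 101 113 108 108 105 106 110 109 106 102 106 106 107 105 102 105 108 107]
234 [100 112 111 108 103 114 106 105  98 108 112 110 102 112 108 108 107 107 105 111 108 105]
235 [101 100 109  91 114  98 118 111 106 114 106 101 110 110  99 105 104 103 107 105 107  99]
31 R [ 567.  -290.3] L [ 572.2 -264.9] gap 25.877499069517008
33 R [ 568.4 -289.3] L [ 573.6 -264. ] gap 25.82388054026375
35 R [ 569.8 -288.3] L [ 575.  -263.1] gap 25.770262011010537
37 R [ 571.2 -287.3] L [ 576.4 -262.1] gap 25.71664348175717
[array([ 570.6, -289.4]), array([ 577.5, -264. ])]
27 [[205.2 226.6]
 [213.7 231.2]]
32 [[204.9 225.3]
 [213.4 229.9]]
35 [[204.6 224.5]
 [213.2 229.1]]
```

View pics/ov_s3.png

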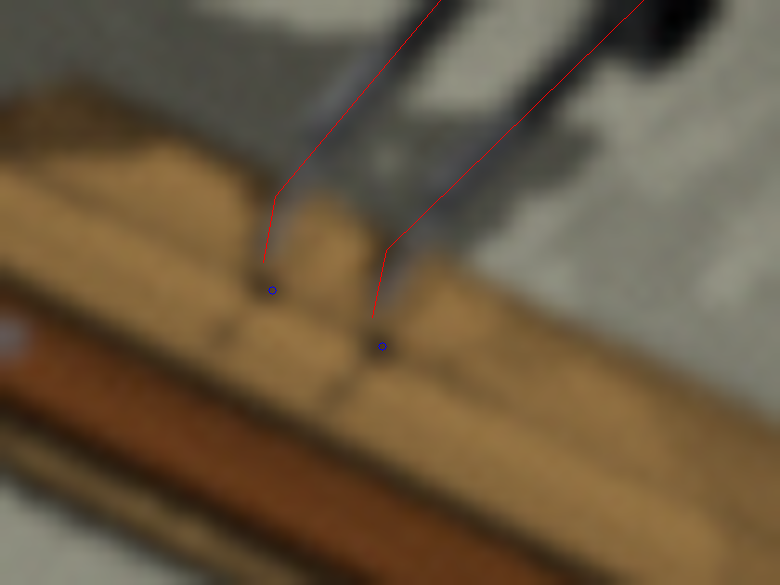

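The averaged frame shows the point ends at (205.2,224.4) and (214.0,228.4). Their shadows converge toward the dots at about 0.34 px/mm, which puts the points about 6–7 mm above the wood with a measured gap of 25.8 mm. They sit about 2.3 mm short in x. I'll go forward a little and down 2.5 mm.

```bash
python3 -m creep '[[0,0.001,0,-2.3,0,2.5,0.6],[0,0,0,0,0,0,0.6],[0,0,0,0,0,0,0.6]]'
python3 - <<'E'
from look import *
look("s4")
f0=load("scene0");f=load("s4")
d=f["avg"][...,0]/(f0["color"][...,0].astype(float)+1)*100
for y in range(218,236): print(y,d[y,197:219].astype(int))
E
```

```text
clock: 8.98
eef_pos: [497.4, -257.5, 203.3]
tcp_rot: [-3.141, 0.0, 2.903]
contact_force: [-0.7, -0.8, -1.2]
opening: 0.403
mean pos [ 497.37 -257.5   203.33] std [0.03 0.01 0.05] op 0.4028
a 0.0590 gap 25.1 tips L,R [[580.0, -264.7, 33.3], [574.1, -289.1, 33.3]] px [[212.6, 230.2], [204.3, 226.1]]
cols [199, 200, 201, 202, 203, 204, 205, 206, 207, 208, 209, 210, 211, 212, 213, 214, 215, 216, 217]
217 [ 0  0  0  0  0  0  0 13 34 35 61 32 14  3  0  1  0  0  0]
218 [ 0  0  0  0  0  0  0 22 56 67 41 18 11  0  3  0  0  0  3]
219 [ 2  1  0  0  0  0  0 47 91 67  8  0  0  7  3  0  0  0 18]
220 [  3   1   2   0   1   0  13  84 107  39   0   0   0   0   5  13   4   5
  34]
221 [  0   4   0   4   5   0  59 118  89  23   0   0   0   0   0  14   9  11
  52]
222 [  3   0   0   0   2  14  92 121  62  10   0   0   0   0   0   0   4  45
  52]
223 [  0   2   4   6   3  36 102  96  45   7   2   0   0   0   0   0  17  67
  73]
224 [  0   6   3   0   8  58 114  75  20   5   2   3   3   0   0   0  60 107
  72]
225 [  0   0   0   4  20  78  98  39   3   3   0   0   0   0   0  27 105 102
  30]
226 [  2   2 
[... 1750 characters left out ...]
7  99  90  77  68
  85  95 103 103]
229 [109 105 109 106 110 104 112 106 102 104 103 100  99 107 103  90  74  77
  91 106 108 107]
230 [107 110 103 105 104 108 107 106 102 107 105 105 106 105 104  90  78  85
  97 105 103 104]
231 [111 105 105 103 109 108 105 109 108 107 105 111 106 107 103  99  89  92
 102 106  98  97]
232 [109 106 106 106 101 106 103 105 104 107 102 105 101 106 104 102 111 110
 113  99  98 100]
233 [ 97 114 101 102 113 109 109 106 104 109 110 105 105 108 104 105 107  98
 103  99  99  92]
234 [103 103 101  95 110 112 112 102 108 110 106 108 110 107 108 107 109 106
 107 103 103 111]
235 [109 109 100 114 107 110 112 107 109 107 104 104 109 100 108 105 107 107
 104 109 107 103]
```

View pics/raw_s4.png

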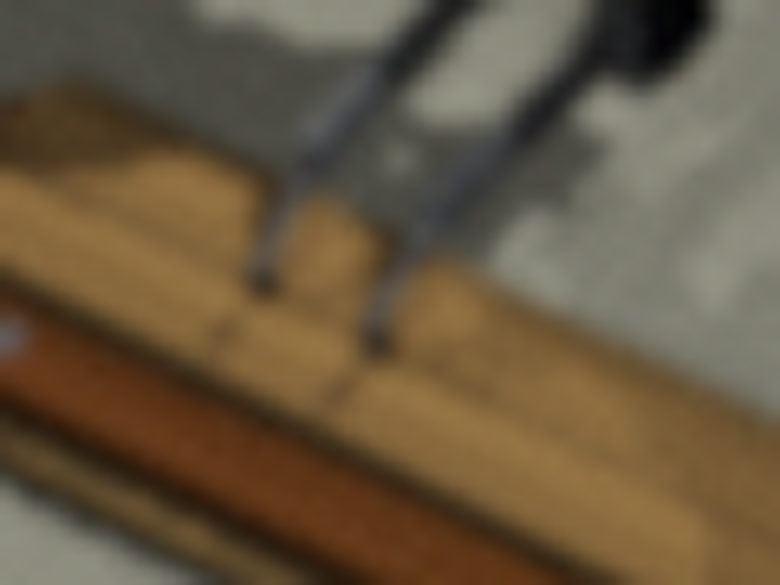

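Run:
```python
from h import *
f0=load("scene0")
g0=cv2.GaussianBlur(f0["color"][...,0].astype(float),(0,0),.7)
ims=[]
for n in("s1","s2","s3","s4"):
    f=load(n);c=f.get("avg",f["color"].astype(float))[...,0];c=cv2.GaussianBlur(c,(0,0),.7) 
    d=np.clip(c/(g0+1)*200,0,255).astype(np.uint8)[210:240,190:225]
    ims.append(cv2.resize(d,None,fx=11,fy=10,interpolation=cv2.INTER_CUBIC)[:,:385])
cv2.imwrite("pics/sh.png",np.vstack([np.hstack(ims[:2]),np.hstack(ims[2:])]))
```

```text
(no output)
```

View pics/sh.png

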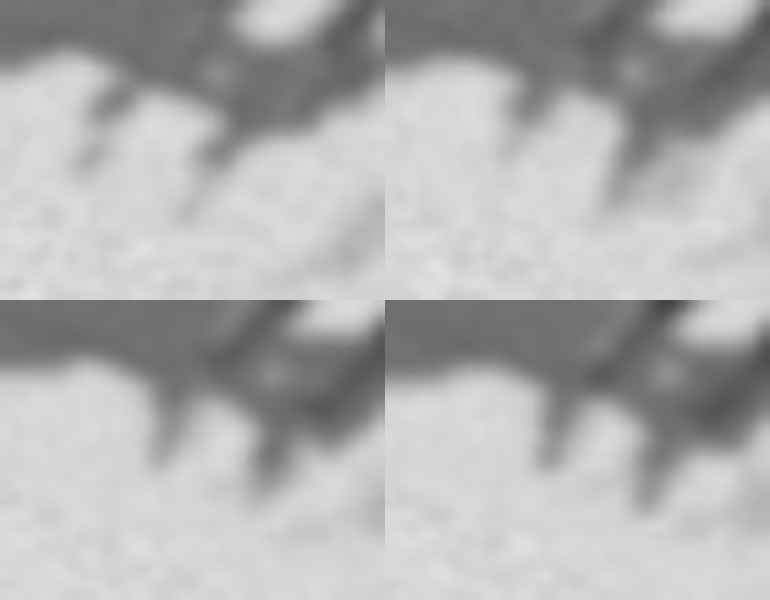

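Run:
```python
from h import *
from scipy.optimize import least_squares
np.set_printoptions(suppress=True,precision=2)
F={n:load(n) for n in("s1","s2","s3","s4")};f=F["s1"]
pose={"s1":([495.4,-252.3,232.0],2.911),"s2":([494.5,-257.6,213.2],2.902),"s3":(F["s3"]["pos"],2.903),"s4":(F["s4"]["pos"],2.903)}
gap={"s1":27,"s2":27,"s3":25.6,"s4":25.6}
T={"s2":[(213.5,226.4),(204.0,222.0)],"s3":[(214.0,228.5),(205.2,224.5)],"s4":[(213.4,230.7),(204.6,226.5)]}
S={"s1":[(206.1,231.5),(196.8,227.0)],"s2":[(209.7,230.5),(200.9,225.5)],"s3":[(213.0,229.5),(203.9,226.5)],"s4":[(213.1,231.0),(204.0,226.3)]}
def P(n,v):
    dx,dy,dz,lx,ly,g,dyaw=v
    p,y=pose[n];y=y-np.pi+dyaw;c,s=np.cos(y),np.sin(y);G=gap[n]+g
    return np.array([[p[0]+c*(82+dx)-s*(dy+k*G/2),p[1]+s*(82+dx)+c*(dy+k*G/2),p[2]-170+dz] for k in(1,-1)])
def res(v):
    o=[]
    for n in pose:
        tp=P(n,v)
        if n in T: o.append((proj(f,tp)-T[n]).ravel())
        h=tp[:,2:]-27;sh=np.c_[tp[:,:2]+h*np.array(v[3:5]),np.full(2,27.)]
        o.append((proj(f,sh)-S[n]).ravel())
    return np.concatenate(o+[np.array([v[0]/6,v[1]/3,v[2]/6,v[5]/3,v[6]/.06])*.3])
r=least_squares(res,[0,0,0,0,0,0,0],loss="soft_l1",f_scale=.5)
J=r.jac;C=np.linalg.inv(J.T@J)*.4**2
print("dx dy dz lx ly g dyaw",r.x,"sd",np.sqrt(np.diag(C)));print("res",r.fun)
for n in pose: print(n,P(n,r.x).ravel())
```

```text
dx dy dz lx ly g dyaw [-3.38 -2.3  -4.1   0.3  -0.74  0.91  0.01] sd [0.48 1.91 0.8  0.04 0.03 0.67 0.02]
res [-0.05 -0.   -0.06  0.02  0.    0.39  0.15  0.25  0.51 -0.28  0.05  0.19
 -0.02  0.33 -0.07  0.03 -0.3   0.66 -0.02 -0.63  0.08 -0.52  0.03 -0.63
 -0.23 -0.19  0.04  0.2  -0.17 -0.23 -0.2   0.09  0.04]
s1 [ 574.65 -258.25   57.9   568.5  -285.48   57.9 ]
s2 [ 573.69 -264.26   39.1   567.3  -291.43   39.1 ]
s3 [ 573.97 -264.11   31.7   567.92 -289.93   31.7 ]
s4 [ 576.41 -264.77   29.23  570.36 -290.58   29.23]
```

A joint fit of the point ends and shadow ends over four frames puts the points 2–3.5 mm above the wood. They are within about 1 mm of the dots, with a gap of about 26.3 mm. Final trim: up 1 mm, 0.7 mm in tool y, and a hair more squeeze.

```bash
python3 -m creep '[[0,0,0,0,0.8,-1,0.602],[0,0,0,0,0,0,0.602],[0,0,0,0,0,0,0.602],[0,0,0,0,0,0,0.602]]'
python3 - <<'E'
from look import *
look("s5",10)
s=load("s5");cv2.imwrite("pics/full5.png",s["color"][:,:,::-1])
print(sense()["contact_force"],sense()["clock"])
for z in(29,30,31,32): print(z,proj(s,[[577.5,-264.0,z],[570.6,-289.4,z]]).round(2).tolist())
E
```

```text
clock: 9.72
eef_pos: [497.5, -256.6, 204.6]
tcp_rot: [-3.141, 0.001, 2.903]
contact_force: [-0.3, 0.4, -0.6]
opening: 0.4
mean pos [ 497.51 -256.65  204.53] std [0.01 0.02 0.02] op 0.3999
a 0.0606 gap 24.6 tips L,R [[580.1, -264.1, 34.5], [574.3, -288.0, 34.5]] px [[212.8, 230.0], [204.6, 225.9]]
cols [199, 200, 201, 202, 203, 204, 205, 206, 207, 208, 209, 210, 211, 212, 213, 214, 215, 216, 217]
217 [ 0  0  0  0  0  0  3  5 23 42 53 35 18  0  0  0  0  0  0]
218 [ 0  0  0  0  0  0  0 15 53 64 48 26  7  0  0  0  0  0  2]
219 [ 2  2  0  0  0  0  0 38 84 60 19  3  0  3  9  0  0  7 16]
220 [  0   1   0   2   4   0  12  77 100  49   0   0   0   0   0   3   2   0
  24]
221 [  2   0   2   1   1   0  39 108  88  26   0   0   0   0   0   0  11  17
  37]
222 [  6   0   0   2   4   9  57 104  63  16   0   0   0   0   0   0   1  29
  48]
223 [ 3  4  7  2  3 19 70 76 38  7  0  0  0  0  0  0 17 61 73]
224 [  0   0   0   0   0  26  70  59  19   1   2   0   1   0   0   0  54 110
  84]
225 [  5   0   2   1   5  25  58  34   6   1   3   1   0   0   0  28 114 110
  44]
226 [  0   3   0   0   2  12  40  
[... 185 characters left out ...]
  0  11  72 117  69  19
   1]
229 [ 0  0  2  0  2  3  1  0  0  0  0  0  2 23 95 91 35  7  0]
230 [ 0  0  3  0  7  1  3  3  1  3  3  1  5 19 63 63 19  0  0]
231 [ 4  0  4  3  2  4  3  3  0  0  2  3  0  0 19 22  5  2  1]
232 [7 6 5 2 0 8 7 0 0 5 0 1 0 0 5 1 0 4 2]
233 [14  0  6  2  4  4  0  0  4  3  0  1  0  2  1  0  0  3  0]
234 [0 0 3 3 5 4 2 0 1 0 0 0 0 0 0 2 0 0 0]
235 [ 0  0  0  8 12  3  7  6  1  1  0  2  0  0  3  2  0  0  0]
236 [ 0  0  0  0  0 10 10  9  0  0  1  0  0  0  0  2  7  0  0]
[ 0.63664487 -0.27781478 -0.27905474] 10.2167
29 [[213.6, 230.65], [205.06, 226.12]]
30 [[213.54, 230.39], [204.99, 225.85]]
31 [[213.48, 230.13], [204.92, 225.59]]
32 [[213.41, 229.87], [204.85, 225.33]]
```

View pics/raw_s5.png

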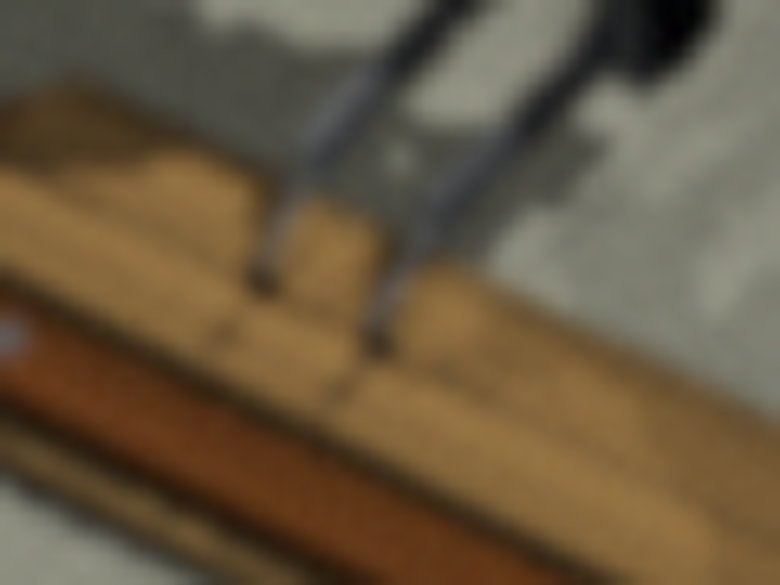

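View pics/full5.png

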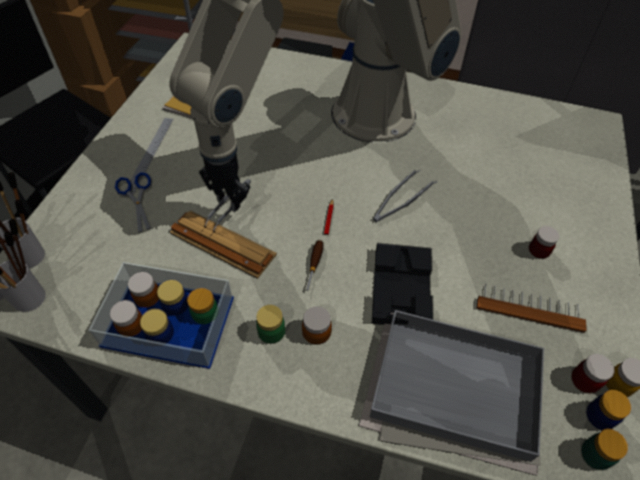

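```bash
python3 -c "
from rig import job,sense
s=sense();print(s['clock'],s['eef_pos'],s['opening'],abs(s['qvel']).max(),s['contact_force'])
print(job.sign_off())"
```

```text
10.2167 [ 497.51172762 -256.63141579  204.50397441] 0.39845876024839 0.0007542646758860855 [ 0.63664487 -0.27781478 -0.27905474]
the job is handed in; nothing more can be done
None
```

The job is handed in at 10.2 s. The smaller tweezers are out of the tray and held level over the bar, squeezed, with one point above each pencilled dot. The other things in the camera view were where they started.

**Last checks:**
- **Position:** the point ends were at about (213.6, 230.4) and (205.1, 226.3) in the scene picture. Points directly above the dots would show at (213.5, 230.3) and (205.0, 225.8), so the error is roughly 1–2 mm.
- **Gap:** about 25.5–26 mm, against dots 25.5–26.3 mm apart.
- **Stillness:** the arm was still and the wrist force was under 1 N, so there was no sign of touching the wood.

**What is less certain or disagreed:**
- **Height:** I estimate the points are about 3.5 mm above the wood, from the shadow and point-end fit. Working from the resting height in the tray gave about 7.5 mm, but that ignores the pads moving down as they close. I trusted the shadow fit.
- **Gap from the gripper:** the gripper opening alone implied a 24.6 mm gap, about 1 mm less than the pictures. I trusted the pictures.
- **One camera only:** the arm hid the points from the top camera, so the final check rests on the scene camera.

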